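# Load the soil-core drying station

## Task

Get the drying station ready for a run: for every soil core standing on the bench, free one cup from the nested stack (lift it a few millimetres, twist it out of its lock and lift it off), stand it upright in the centre of a weighing pan of its own, and stand the core upright in that cup. Only when all the cores are in place, turn the air valve's lever from closed to half open, the 45 degree mark. Take no more cups than there are cores, leave the others nested in the stand, and do not disturb the other things on the bench.

Things in the scene. Friction and masses are not known exactly. Their poses are not given: they have to be found in the camera images.
- cup_d: Round steel sample cup, top of the nested stack at the start. 64 mm across, 50 mm high, 0.28 kg; origin at the centre of its underside, z up. A foot 46 mm across and 22 mm high under a flat shoulder; above it a straight round wall (grip it anywhere) round a mouth 24 mm deep, its floor at z = 26 mm. Two tabs at the rim (on its +-x) narrow the mouth to 51.6 mm; two lengths of rim (+-y) are 3 mm lower.
- cup_c: Cup like cup_d, second from the top at the start. Nesting: each cup's foot stands in the mouth below, shoulder on rim; rims are 28 mm apart. Two ribs under the shoulder (2.5 mm deep) sit in the low lengths of the rim below: a cup that is fully down cannot turn, the stack would turn with it or the grip slip.
- cup_b: Cup like cup_d, third from the top at the start; needed only if there are three cores. Unlocking: two lugs on the foot lie 8 mm below the lower cup's tabs, so a cup lifted straight catches after 8 mm. Lifted by 3 to 7 mm it turns freely, either way; turned by 50 to 125 degrees (60 is good) it lifts right out.
- cup_a: Cup like cup_d; lowest of the stack, nested in the stand. It is never needed and stays there.
- cup_stand: Fixed stand of the cups: dark round foot 112 mm across with a grey socket (rim at z = 34 mm) that locks the lowest cup as the cups lock one another. The rims of the four nested cups are at z = 62, 90, 118 and 146 mm. Origin at the centre of its underside.
- core_1: Soil core in a thin steel sampling ring: a plain cylinder 38 mm in diameter and 48 mm high, about 0.09 kg, upright on the bench at the start; origin at the centre of its underside, z up. Two or three of the three are there (None: absent). In a cup it stands on the mouth's floor, 26 mm above the cup's underside, and its top 24 mm above the rim.
- core_2: Soil core in a thin steel sampling ring: a plain cylinder 38 mm in diameter and 48 mm high, about 0.09 kg, upright on the bench at the start; origin at the centre of its underside, z up. Two or three of the three are there (None: absent). In a cup it stands on the mouth's floor, 26 mm above the cup's underside, and its top 24 mm above the rim.
- core_3: Soil core in a thin steel sampling ring: a plain cylinder 38 mm in diameter and 48 mm high, about 0.09 kg, upright on the bench at the start; origin at the centre of its underside, z up. Two or three of the three are there (None: absent). In a cup it stands on the mouth's floor, 26 mm above the cup's underside, and its top 24 mm above the rim.
- pan_1_top (a point): Centre of the top face of the right (-y) round steel weighing pan of the drying station: 84 mm in diameter, 52 mm above the bench, pans 120 mm apart in a row; an engraved circle 52 mm across marks the middle. The pan floats on a spring (1.2 N per mm, 6 mm of travel), so it sinks by about 3 mm under a cup with its core.
- pan_2_top (a point): Centre of the top face of the middle round steel weighing pan of the drying station: 84 mm in diameter, 52 mm above the bench, pans 120 mm apart in a row; an engraved circle 52 mm across marks the middle. The pan floats on a spring (1.2 N per mm, 6 mm of travel), so it sinks by about 3 mm under a cup with its core.
- pan_3_top (a point): Centre of the top face of the left (+y) round steel weighing pan of the drying station: 84 mm in diameter, 52 mm above the bench, pans 120 mm apart in a row; an engraved circle 52 mm across marks the middle. The pan floats on a spring (1.2 N per mm, 6 mm of travel), so it sinks by about 3 mm under a cup with its core.
- drying_station: The fixed drying station: a white low housing 135 x 385 mm and 36 mm high with the three pans in a row along its own y, an air bar behind them (55 mm behind the pan centres, its top at z = 61 mm), and the air valve beyond its left (+y) end. Origin on the bench, on the line of the pan centres; x points away from the robot, y along the row to the left.
- air_valve (a joint): Angle of the air valve's lever, rad: 0 closed (the lever points to the station's -x, towards the robot), grows clockwise seen from above, pi/2 fully open (the lever points to the station's +y, left). A quadrant plate under it has long marks at 0, 45 and 90 degrees. The lever stays where it is left; it takes about 0.12 N m (2 N at the grip). It starts closed or nearly closed.
- valve_grip (a point): Top centre of the black upright grip at the end of the valve's lever, 100 mm above the bench and 63 mm from the lever's axis. The grip is 12 mm thick across the lever, 30 mm long along it and 30 mm high; pinch it across the lever from above. The point's x axis points along the lever towards its axis.
- valve_axis (a point): Point on the vertical axis of the valve's lever, at the height of valve_grip.
- timer_b: Blue bench timer 62 x 62 x 18 mm. Bystander, leave alone; origin at the centre of its underside.
- beaker_c: Glass beaker 63 mm across and 75 mm high. Bystander, leave alone; origin at the centre of its underside.
- petri_1: Petri dish 90 mm across and 15 mm high. Bystander, leave alone; origin at the centre of its underside.
- pot_agar: White pot with a red cap, 62 mm across and 97 mm high. Bystander, leave alone; origin at the centre of its underside.

How it is judged:
By the outcome, as a careful person would: the job done as asked, in the order asked, and still so for the second after the job is handed in, with the robot touching nothing.
Of core_1, core_2, core_3 only 2 to 3 are there at a start; the rules pass over those that are not, and their reading is None.
At some moment in a run one of core_1, core_2, core_3 may be knocked a few centimetres aside while the robot is not near it.
It also fails if it takes over 210 s, if anything falls off the work surface, if the arm or the gripper's body presses on something with over 40 N, if the wrist force passes 120 N, or if a joint passes its speed limit or range.

## Robot

A 6-joint arm with a two-finger parallel gripper is mounted at the origin on a cart in front of the work surface, level with it; the furniture and walls round the work are solid. World frame = base frame: x ahead of the robot, y to its left, z up, the work surface at z = 0. Lengths are in m, angles in degrees, forces in N, time in s.
With the tool pointing down it reaches from about 0.3 to 0.75 m from the base axis. Payload 8.5 kg.
Tool frame: the origin (TCP) lies between the finger pads; the fingertips stand env.finger_overhang ahead of it and the grasp point (between the pads) lies 2 mm behind it (env.finger_overhang is the distance from the TCP to the fingertips, in m); z points along the fingers, y is the line along which they close (so a half turn about z gives the same grasp; the last joint's range is limited). The gripper opens to 85 mm and grips with 20 to 120 N. Pads are 22 mm wide; open, the fingers measure 114 mm over their backs; the gripper's body (76 mm by 85 mm) begins 54 mm behind the grasp point. The pads swing forward as they close: fully open they stand 13 mm farther back than shut.
Start: joints at [-83.497, 21.807, 74.336, -0, 83.858, -12.336], TCP at [0.178, -0.521, 0.248] pointing down, gripper open.
Joint ranges: [-178.18, 178.18], [-50.72, 133.34], [12.68, 142.11], [-81.47, 261.47], [9.98, 163.14], [-165.26, 165.26]. Speed limits (degrees/s): [136.94, 136.94, 180, 180, 180, 180].

## Interface

Orientations are given as a 3x3 rotation matrix whose columns are the frame's x, y, z axes.
In Python, from rig import env gives the robot as it stands. The module is installed in compiled form; this text tells all that it offers.
- The arm moves only by the tool jog_arm, never from a script. Its arguments are lists of equal length, an entry for each row: "hand": the finger opening in m, from 0 to 0.0854; "travel": the shift along the world's x, y, z in m, a list of three; "yaw": the turn about the world's z in rad. A call has exactly 5 rows; each row shifts and turns the commanded pose from where the row before left it; what a row does not reach is not made up. A row lasts 1/8 s, in which the tool goes at most 62.5 mm and 10.7 degrees, less where a joint would pass 70% of its speed; a pose out of reach is approached as far as the arm can. A call is refused whole if a number of a shift passes 0.0625 or a number of a turn 0.188, either way. A call with a gripper value outside its range is refused whole. The fingers move at their own pace and stop on an object; "grip_force" is the grip in N (left out, the last holds). Time passes only in rows, so rows that do not move let the fingers close, or fill a call up. It gives the time, the measured TCP pose, the force, the opening and the grip force at its end, in the units of the state.
- env.observe(): the state, without advancing time (a new reading comes with each control period).
- env.get_image(name): name is "side" or "top" or "wrist"; returns the picture (480x640x3 uint8, red, green, blue); there is no depth.
- env.calibration(name): a dict with "fx", "fy", "cx", "cy" (pixels), "position" and "rotation" of the camera in the world; the wrist camera has in their place "hand_eye" (4x4, takes a point from camera to tool coordinates, whose origin is the TCP and whose axes are the flange's). Camera axes: x right, y down, z forward; pixel columns grow to the right and rows downward; lengths in m; the calibration is good to about 2 mm. A picture is of the moment at which its call begins: read the wrist's pose just before it. calibration takes no time and is no camera call.
- env.close_job(): hands the job in; it is judged then, once.
The state is a dict: "time_s": time; "q": joint angles; "qvel": joint speeds; "joint_efforts": joint torques, N m; "position": TCP position; "tool_rot": TCP orientation; "ft_force": force on the tool from outside, world axes, zero at the start; "wrist_torque": the same for the moment, N m; "grip_width": finger opening in m; "gripper_force": force on a finger pad.
Only numpy, scipy, OpenCV 4.12 (cv2) and the standard library are available. Lean on these libraries where they do the work, as an engineer would, in place of code of your own. Each camera call takes 0.05 s, during which the arm holds its last target. There are 200 camera calls.

## Working session

There is one attempt and no reset: what is moved stays moved. The work goes in short steps, Python scripts to look and compute and a tool call to move; the robot and the scene stay as the last step left them, time stands still between calls to the robot, and variables do not carry over. Pictures are saved under pics/ and viewed, at most 14 in all, crops included, and the job is handed in when it is done.

Besides the shell and the picture viewer there is one more tool, called after ">>>" as a command line: name --pt "numbers of a row" for each row, then --argument value for the rest. jog_arm: Moves the arm, as the interface text tells. Its arguments: {"type":"object","properties":{"hand":{"type":"array"},"travel":{"type":"array"},"yaw":{"type":"array"},"grip_force":{"type":"number"}},"required":["hand","travel","yaw"]}

```bash
ls; mkdir -p pics
python3 - <<'E'
from rig import env
import cv2,numpy as np
np.set_printoptions(precision=4,suppress=True)
print(env.finger_overhang)
o=env.observe(); print(o)
for n in ["side","top"]:
    print(n,env.calibration(n)); cv2.imwrite(f"pics/{n}0.png",env.get_image(n)[:,:,::-1])
print(env.calibration("wrist"))
E
```

```text
pics
0.017
{'time_s': 0.0, 'q': array([-83.4966,  21.8432,  74.3848,  -0.0001,  83.8558, -12.3355]), 'qvel': array([ 0.0433, -0.0361, -0.0322, -0.0875,  0.0609, -0.0274]), 'joint_efforts': array([  0.003 , -44.8458, -23.1275,   0.    ,   0.0048,  -0.    ]), 'position': array([ 0.1776, -0.5203,  0.2477]), 'tool_rot': array([[ 0.9464,  0.3229, -0.0002],
       [ 0.3229, -0.9464,  0.0015],
       [ 0.0003, -0.0014, -1.    ]]), 'ft_force': array([0.1842, 0.6386, 0.0976]), 'wrist_torque': array([-0.0154,  0.0106, -0.0225]), 'gripper_force': 0.0, 'grip_width': 0.08574307130431677}
side {'fx': 559.0829647603957, 'fy': 559.0829647603957, 'cx': 311.96014148723435, 'cy': 235.5862150067505, 'position': array([ 0.0948, -1.1433,  0.6282]), 'rotation': array([[ 0.9462, -0.1167,  0.3017],
       [-0.3232, -0.3839,  0.865 ],
       [ 0.0149, -0.916 , -0.401 ]])}
top {'fx': 467.7337509030502, 'fy': 467.7337509030502, 'cx': 317.7663524067254, 'cy': 237.60877546705555, 'position': array([0.3171, 0.0616, 1.2534]), 'rotation': array([[-0.0139, -0.9881,  0.1533],
       [-0.9999,  0.0127, -0.0085],
       [ 0.0065, -0.1534, -0.9881]])}
{'fx': 421.4861165089012, 'fy': 421.4861165089012, 'cx': 320.7751333112127, 'cy': 242.27488324460577, 'hand_eye': array([[-0.0001, -0.9465, -0.3228,  0.084 ],
       [ 1.    ,  0.0001, -0.0004, -0.0001],
       [ 0.0004, -0.3228,  0.9465, -0.1261],
       [ 0.    ,  0.    ,  0.    ,  1.    ]])}
```

View pics/top0.png

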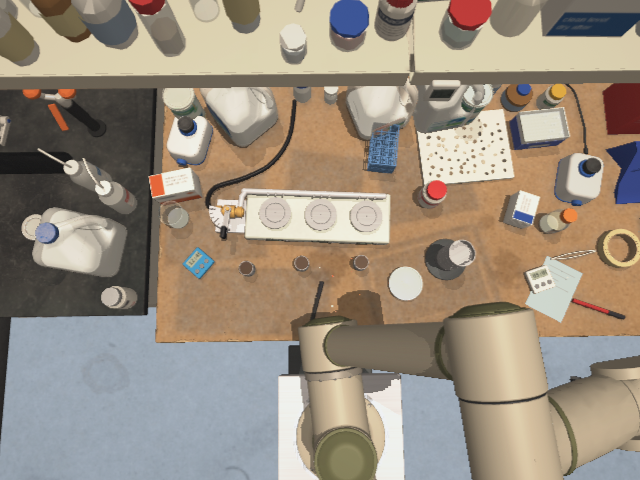

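View pics/side0.png

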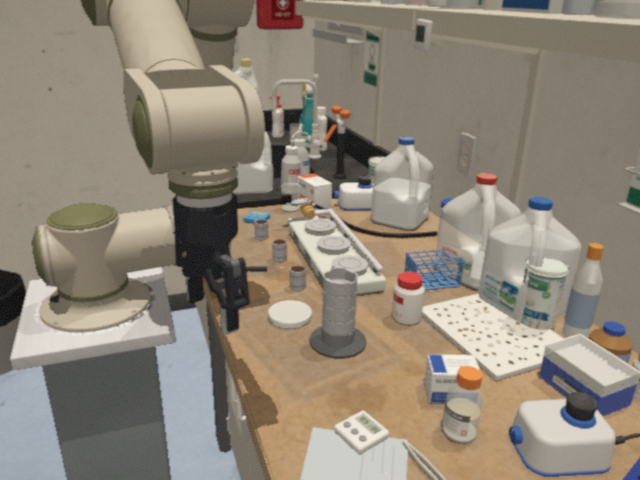

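The top view shows three cores at about (247,268), (301,263) and (361,262) and the pans at (275,214), (321,216) and (366,217). The stack foot is at (446,259) with its top rim at (461,252), and the valve is near (225,215). The side view confirms four nested cups.

```bash
cat > h.py <<'E'
import cv2,numpy as np
from rig import env
np.set_printoptions(precision=4,suppress=True)
def ray(n,u,v,z,obs=None):
    c=env.calibration(n)
    if n=="wrist":
        H=c["hand_eye"]; R=obs["tool_rot"]@H[:3,:3]; p=obs["position"]+obs["tool_rot"]@H[:3,3]
    else: R,p=c["rotation"],c["position"]
    d=R@np.array([(u-c["cx"])/c["fx"],(v-c["cy"])/c["fy"],1])
    return p+d*(z-p[2])/d[2]
def proj(n,P,obs=None):
    c=env.calibration(n)
    if n=="wrist":
        H=c["hand_eye"]; R=obs["tool_rot"]@H[:3,:3]; p=obs["position"]+obs["tool_rot"]@H[:3,3]
    else: R,p=c["rotation"],c["position"]
    q=R.T@(np.asarray(P)-p); return c["fx"]*q[0]/q[2]+c["cx"],c["fy"]*q[1]/q[2]+c["cy"]
def snap(n,f):
    o=env.observe(); im=env.get_image(n)[:,:,::-1].copy(); cv2.imwrite(f"pics/{f}.png",im); return o,im
E
python3 - <<'E'
from h import *
for nm,u,v,z in [("core1",247,267,.048),("core2",301,262,.048),("core3",361,261,.048),("panL",275,213,.052),("panM",321,215,.052),("panR",366,216,.052),("foot",446,259,.005),("top",461,252,.146),("grip",223,232,.1),("axis",225,212,.1),("pot",433,193,.097),("petri",405,283,.015),("beaker",177,214,.05)]:
    print(nm,ray("top",u,v,z))
im=cv2.imread("pics/top0.png")
cv2.imwrite("pics/c0.png",cv2.resize(im[170:310,150:350],None,fx=4,fy=4,interpolation=cv2.INTER_CUBIC))
E
```

```text
core1 [0.4298 0.2348 0.048 ]
core2 [0.4409 0.0954 0.048 ]
core3 [ 0.4414 -0.0599  0.048 ]
panL [0.5702 0.1623 0.052 ]
panM [0.5634 0.0419 0.052 ]
panR [ 0.5592 -0.076   0.052 ]
foot [ 0.4482 -0.2929  0.005 ]
top [ 0.4498 -0.2897  0.146 ]
grip [0.5133 0.288  0.1   ]
axis [0.5642 0.2839 0.1   ]
pot [ 0.6076 -0.2431  0.097 ]
petri [ 0.3849 -0.178   0.015 ]
beaker [0.5712 0.419  0.05  ]
```

View pics/c0.png

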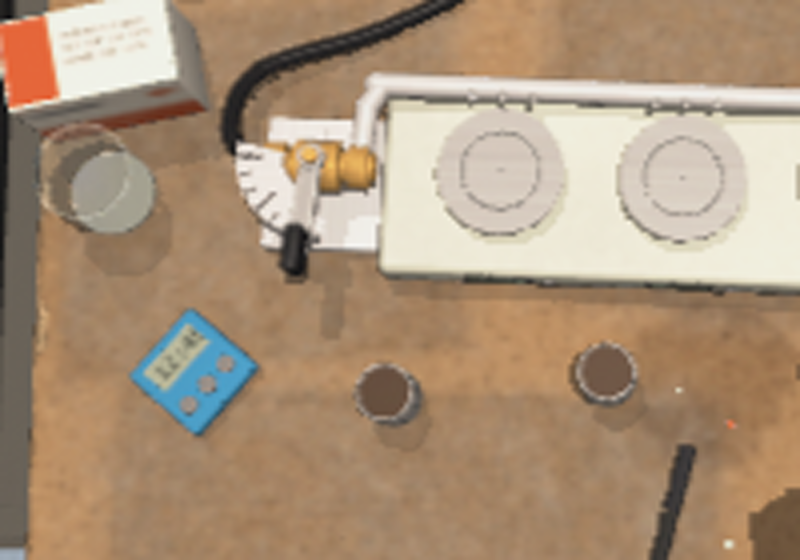

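Crop: the station's closed lever grip is at (293,250), the left pan centre at (500,170) and the middle pan centre at (683,177). Cores 1 and 2 are at (386,393) and (605,372). Next I move above the stack.

>>> jog_arm --hand '[0.085, 0.085, 0.085, 0.085, 0.085]' --pt "0.027 0.023 0.004" --pt "0.027 0.023 0.004" --pt "0.027 0.023 0.004" --pt "0.027 0.023 0.004" --pt "0.027 0.023 0.004" --yaw '[0.177, 0.177, 0.177, 0.177, 0.177]' --grip_force 60

```text
time_s: 0.72
position: [0.3133, -0.4046, 0.2682]
tool_rot: [[0.344, 0.939, -0.0], [0.939, -0.344, 0.001], [0.0, -0.0, -1.0]]
ft_force: [0.1, 0.1, -0.3]
grip_width: 0.0848
gripper_force: 0.0
```

>>> jog_arm --hand '[0.085, 0.085, 0.085, 0.085, 0.085]' --pt "0.027 0.023 0.004" --pt "0.027 0.023 0.004" --pt "0.027 0.023 0.004" --pt "0.027 0.023 0.004" --pt "0.027 0.023 0.004" --yaw '[0.177, 0.177, 0.177, 0.177, 0.177]'

```text
time_s: 1.35
position: [0.4483, -0.2896, 0.2881]
tool_rot: [[-0.509, 0.861, -0.001], [0.861, 0.509, 0.001], [0.001, -0.0, -1.0]]
ft_force: [-0.1, -0.0, 0.4]
grip_width: 0.0846
gripper_force: 0.0
```

Run:
```python
from h import *
o,im=snap("wrist","w1"); print(o["position"],o["q"],np.degrees(np.arctan2(o["tool_rot"][1,0],o["tool_rot"][0,0])),o["time_s"])
print(proj("wrist",[.449,-.291,.146],o))
```

```text
[ 0.4483 -0.2896  0.2881] [-45.5775  18.7012  72.4814  -0.0023  88.8626 -76.164 ] 120.5866048626397 1.35
(np.float64(319.37444773101356), np.float64(232.867265095138))
```

View pics/w1.png

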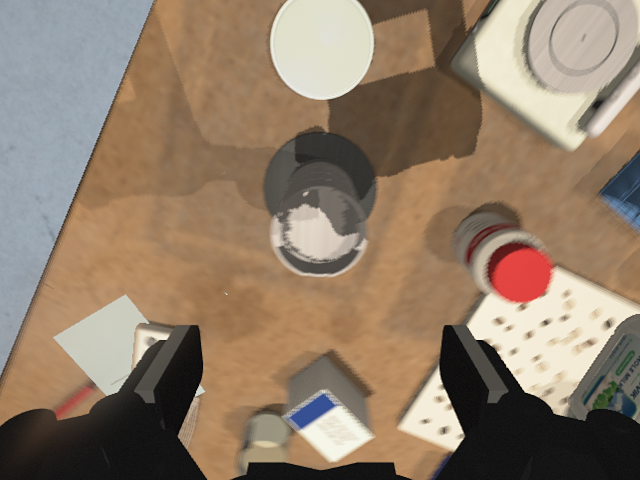

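The wrist view shows the top cup's rim centred at about (319,231), 96 px across, and the right pan's centre dot at (585,38).

Run:
```python
from h import *
o=env.observe()
print(ray("wrist",319,231,.146,o),ray("wrist",585,38,.052,o),ray("wrist",321,46,.015,o),ray("wrist",320,184,.005,o))
```

```text
[ 0.4508 -0.2877  0.146 ] [ 0.5624 -0.0702  0.052 ] [ 0.3868 -0.1784  0.015 ] [ 0.4493 -0.2837  0.005 ]
```

>>> jog_arm --hand '[0.085, 0.085, 0.085, 0.085, 0.085]' --pt "0.002 0.001 -0.04" --pt "0 0 -0.04" --pt "0 0 -0.035" --pt "0 0 -0.025" --pt "0 0 -0.012" --yaw '[0, 0, 0, 0, 0]'

```text
time_s: 2.02
position: [0.4492, -0.2893, 0.135]
tool_rot: [[-0.503, 0.864, -0.002], [0.864, 0.503, 0.002], [0.002, -0.001, -1.0]]
ft_force: [0.2, -0.5, 0.1]
grip_width: 0.0847
gripper_force: 0.0
```

>>> jog_arm --hand '[0.08, 0.07, 0.06, 0.06, 0.06]' --pt "0 0 0" --pt "0 0 0" --pt "0 0 0" --pt "0 0 0" --pt "0 0 0" --yaw '[0, 0, 0, 0, 0]' --grip_force 60

```text
time_s: 2.65
position: [0.4495, -0.2904, 0.138]
tool_rot: [[-0.504, 0.864, 0.001], [0.864, 0.504, -0.003], [-0.003, -0.001, -1.0]]
ft_force: [-5.7, -1.6, 6.4]
grip_width: 0.0626
gripper_force: 64.5
```

>>> jog_arm --hand '[0.06, 0.06, 0.06, 0.06, 0.06]' --pt "0 0 0.003" --pt "0 0 0.002" --pt "0 0 0" --pt "0 0 0" --pt "0 0 0" --yaw '[0, 0, 0, 0, 0]'

```text
time_s: 3.28
position: [0.4496, -0.2895, 0.1414]
tool_rot: [[-0.504, 0.864, 0.0], [0.864, 0.504, 0.0], [0.0, 0.0, -1.0]]
ft_force: [-3.6, -0.7, -1.8]
grip_width: 0.0623
gripper_force: 66.5
```

Run:
```python
from h import *
o=env.observe(); print(o["position"],o["ft_force"],o["wrist_torque"],o["grip_width"])
_,im=snap("side","s1"); cv2.imwrite("pics/s1c.png",cv2.resize(im[180:380,230:450],None,fx=3,fy=3,interpolation=cv2.INTER_CUBIC))
```

```text
[ 0.4496 -0.2895  0.1414] [-3.6083 -0.6692 -1.8208] [-0.1199  0.4569  0.0017] 0.06226234125718797
```

View pics/s1c.png

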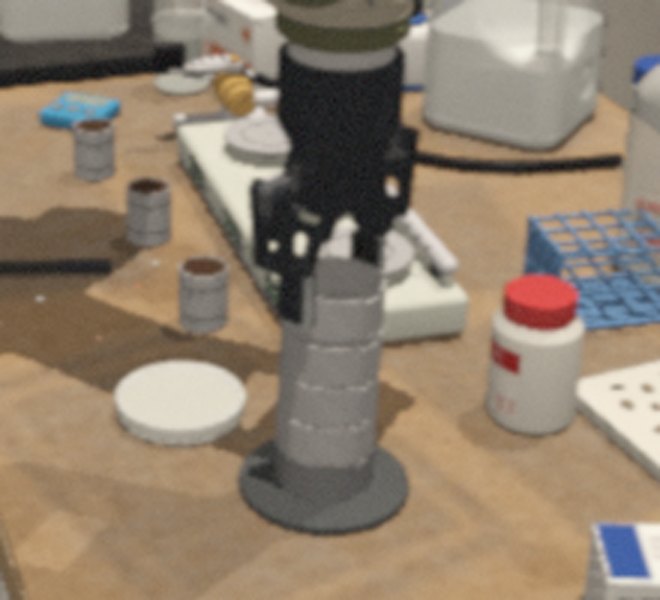

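The side crop shows the fingers on the top cup only, with the stack upright. The lift is about 3.4 mm so far.

>>> jog_arm --hand '[0.06, 0.06, 0.06, 0.06, 0.06]' --pt "0 0 0.0015" --pt "0 0 0" --pt "0 0 0" --pt "0 0 0" --pt "0 0 0" --yaw '[0, 0.1, 0.14, 0.14, 0.14]'

```text
time_s: 3.95
position: [0.4501, -0.29, 0.1431]
tool_rot: [[-0.869, 0.495, 0.001], [0.495, 0.869, -0.001], [-0.002, -0.0, -1.0]]
ft_force: [-0.4, -2.9, -2.3]
grip_width: 0.0621
gripper_force: 66.4
```

>>> jog_arm --hand '[0.06, 0.06, 0.06, 0.06, 0.06]' --pt "0 0 0" --pt "0 0 0" --pt "0 0 0" --pt "0 0 0" --pt "0 0 0" --yaw '[0.14, 0.14, 0.14, 0.12, 0]'

```text
time_s: 4.58
position: [0.4498, -0.2897, 0.143]
tool_rot: [[-1.0, -0.016, 0.001], [-0.016, 1.0, -0.001], [-0.001, -0.001, -1.0]]
ft_force: [-1.4, -2.1, -3.3]
grip_width: 0.0621
gripper_force: 66.4
```

Run:
```python
from h import *
o=env.observe(); print(o["position"],o["ft_force"],o["wrist_torque"],o["grip_width"])
_,im=snap("side","s2")
d=np.abs(im.astype(int)-cv2.imread("pics/s1.png")).sum(2)
print("stack changed px",(d[290:350,315:365]>60).sum())
```

```text
[ 0.4498 -0.2897  0.143 ] [-1.3705 -2.1463 -3.3026] [-0.3106  0.2713 -0.0124] 0.06212840816501857
stack changed px 157
```

>>> jog_arm --hand '[0.06, 0.06, 0.06, 0.06, 0.06]' --pt "0 0 0.002" --pt "0 0 0.002" --pt "0 0 0.002" --pt "0 0 0.002" --pt "0 0 0.001" --yaw '[0, 0, 0, 0, 0]'

```text
time_s: 5.25
position: [0.4496, -0.2894, 0.152]
tool_rot: [[-1.0, -0.017, 0.0], [-0.017, 1.0, 0.0], [-0.0, 0.0, -1.0]]
ft_force: [-1.8, -1.1, -4.4]
grip_width: 0.0621
gripper_force: 66.2
```

>>> jog_arm --hand '[0.06, 0.06, 0.06, 0.06, 0.06]' --pt "0 0 0.01" --pt "0 0 0.02" --pt "0 0 0.03" --pt "0 0 0.03" --pt "0 0 0" --yaw '[0, 0, 0, 0, 0]'

```text
time_s: 5.88
position: [0.4504, -0.2899, 0.2443]
tool_rot: [[-1.0, -0.017, 0.004], [-0.017, 1.0, -0.004], [-0.004, -0.004, -1.0]]
ft_force: [0.8, -0.7, -3.4]
grip_width: 0.0622
gripper_force: 66.5
```

Run:
```python
from h import *
o=env.observe(); print(o["position"],o["ft_force"],o["wrist_torque"],o["grip_width"])
_,im=snap("side","s3"); cv2.imwrite("pics/s3c.png",cv2.resize(im[100:380,200:450],None,fx=2,fy=2,interpolation=cv2.INTER_CUBIC))
```

```text
[ 0.4504 -0.2899  0.2443] [ 0.7574 -0.6613 -3.4032] [ 0.0359  0.0254 -0.0354] 0.06215595300588719
```

View pics/s3c.png

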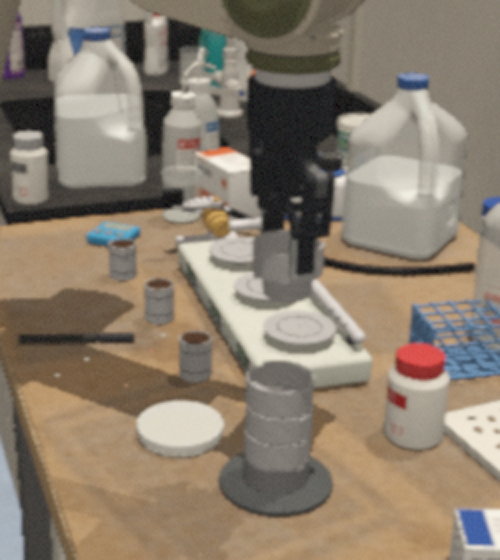

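Three cups remain nested and one is in hand, plumb. I carry it over to the left pan.

>>> jog_arm --hand '[0.06, 0.06, 0.06, 0.06, 0.06]' --pt "0.005 0.02 0.01" --pt "0.012 0.045 0.01" --pt "0.012 0.05 0" --pt "0.013 0.05 0" --pt "0.013 0.05 0" --yaw '[0, 0, 0, 0, 0]'

```text
time_s: 6.55
position: [0.5044, -0.0717, 0.2614]
tool_rot: [[-1.0, -0.018, -0.001], [-0.018, 1.0, 0.001], [0.001, 0.001, -1.0]]
ft_force: [-0.7, -0.2, -2.7]
grip_width: 0.0624
gripper_force: 66.5
```

>>> jog_arm --hand '[0.06, 0.06, 0.06, 0.06, 0.06]' --pt "0.013 0.05 0" --pt "0.013 0.05 0" --pt "0.013 0.05 0" --pt "0.013 0.05 0" --pt "0.01 0.037 0" --yaw '[0, 0, 0, 0, 0]'

```text
time_s: 7.18
position: [0.5659, 0.1657, 0.2611]
tool_rot: [[-1.0, -0.019, -0.002], [-0.019, 1.0, 0.0], [0.002, 0.0, -1.0]]
ft_force: [-0.7, -0.2, -3.0]
grip_width: 0.0623
gripper_force: 66.5
```

>>> jog_arm --hand '[0.06, 0.06, 0.06, 0.06, 0.06]' --pt "0 0 0" --pt "0 0 0" --pt "0 0 0" --pt "0 0 0" --pt "0 0 0" --yaw '[0, 0, 0, 0, 0]'

```text
time_s: 7.8
position: [0.5666, 0.162, 0.2619]
tool_rot: [[-1.0, -0.016, 0.0], [-0.016, 1.0, 0.0], [-0.0, 0.0, -1.0]]
ft_force: [-0.1, -0.5, -3.1]
grip_width: 0.062
gripper_force: 66.6
```

Run:
```python
from h import *
o,im=snap("wrist","w2"); print(o["position"],o["q"],o["time_s"])
for P in ([.5702,.1623,.052],[.5634,.0419,.052],[.5592,-.076,.052]): print(proj("wrist",P,o))
```

```text
[0.5666 0.162  0.2619] [  4.4563  25.3301  66.3346   0.0005  88.3346 -86.4827] 7.8
(np.float64(320.45338269054923), np.float64(209.1711307148184))
(np.float64(172.67264668514554), np.float64(198.7393797953626))
(np.float64(26.135014034451444), np.float64(191.35070281370875))
```

View pics/w2.png

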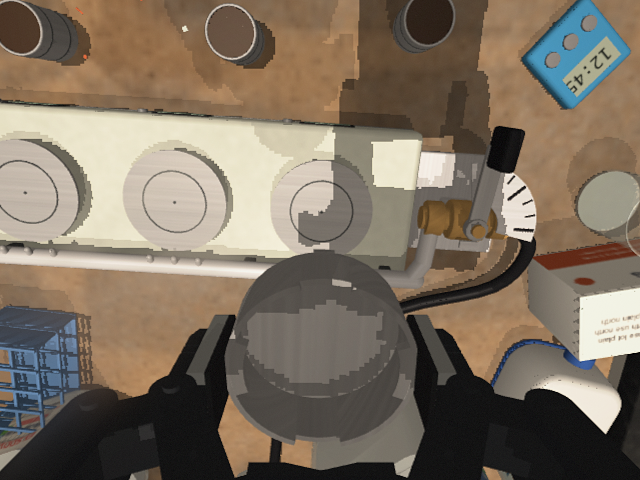

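This wrist view shows the pan centres: left (321,211), middle (174,202), right (25,192). The core tops are at (428,20), (233,32) and (19,27). The valve pivot is at (478,229) and the lever grip's top at (507,149).

Run:
```python
from h import *
o=env.observe()
for nm,u,v,z in [("L",321.5,211,.052),("M",174.5,202,.052),("R",25,192,.052),("core1",427,20,.048),("core2",233,32,.048),("core3",17,26,.048),("axis",478,229,.085),("grip",508,149,.1),("timer",575,53,.018)]: print(nm,ray("wrist",u,v,z,o))
```

```text
L [0.5717 0.1633 0.052 ]
M [0.5661 0.0433 0.052 ]
R [ 0.5598 -0.0769  0.052 ]
core1 [0.4293 0.2371 0.048 ]
core2 [0.4395 0.0966 0.048 ]
core3 [ 0.4382 -0.0597  0.048 ]
axis [0.5751 0.281  0.085 ]
grip [0.5142 0.2875 0.1   ]
timer [0.4463 0.3652 0.018 ]
```

>>> jog_arm --hand '[0.06, 0.06, 0.06, 0.06, 0.06]' --pt "0.0044 0.001 -0.04" --pt "0 0 -0.045" --pt "0 0 -0.045" --pt "0 0 -0.025" --pt "0 0 -0.007" --yaw '[0, 0, 0, 0, 0]'

```text
time_s: 8.48
position: [0.5705, 0.1633, 0.0985]
tool_rot: [[-1.0, -0.017, -0.003], [-0.017, 1.0, -0.0], [0.003, -0.0, -1.0]]
ft_force: [0.7, 0.9, -2.5]
grip_width: 0.0621
gripper_force: 66.6
```

>>> jog_arm --hand '[0.06, 0.06, 0.06, 0.06, 0.06]' --pt "0 0 -0.002" --pt "0 0 -0.002" --pt "0 0 -0.002" --pt "0 0 -0.001" --pt "0 0 0" --yaw '[0, 0, 0, 0, 0]'

```text
time_s: 9.1
position: [0.5712, 0.1635, 0.0931]
tool_rot: [[-1.0, -0.017, 0.001], [-0.017, 1.0, 0.0], [-0.001, 0.0, -1.0]]
ft_force: [0.2, -0.2, -1.7]
grip_width: 0.062
gripper_force: 66.7
```

>>> jog_arm --hand '[0.06, 0.06, 0.066, 0.072, 0.08]' --pt "0 0 -0.0015" --pt "0 0 0" --pt "0 0 0" --pt "0 0 0" --pt "0 0 0" --yaw '[0, 0, 0, 0, 0]'

```text
time_s: 9.72
position: [0.571, 0.1635, 0.0913]
tool_rot: [[-1.0, -0.017, 0.0], [-0.017, 1.0, -0.0], [0.0, -0.0, -1.0]]
ft_force: [0.3, 0.5, -0.6]
grip_width: 0.08
gripper_force: 0.0
```

>>> jog_arm --hand '[0.085, 0.085, 0.085, 0.085, 0.085]' --pt "0 0 0" --pt "0 0 0.02" --pt "0 0 0.04" --pt "-0.01 -0.03 0.06" --pt "-0.01 -0.04 0.05" --yaw '[0, 0, 0, 0, 0]'

```text
time_s: 10.35
position: [0.5518, 0.097, 0.2567]
tool_rot: [[-1.0, -0.019, 0.001], [-0.019, 1.0, -0.0], [-0.001, -0.0, -1.0]]
ft_force: [1.4, -1.0, 0.1]
grip_width: 0.085
gripper_force: 0.0
```

Run:
```python
from h import *
o,im=snap("wrist","w3"); print(o["position"],o["ft_force"],o["time_s"])
for P in ([.571,.163,.0525],[.571,.163,.099],[.571,.163,.049]): print(proj("wrist",P,o))
```

```text
[0.5518 0.097  0.2567] [ 1.4045 -0.9522  0.1262] 10.35
(np.float64(400.09283792008034), np.float64(230.58124803164407))
(np.float64(411.68376590628543), np.float64(250.0003198776234))
(np.float64(399.33846780586396), np.float64(229.31740035147027))
```

View pics/w3.png

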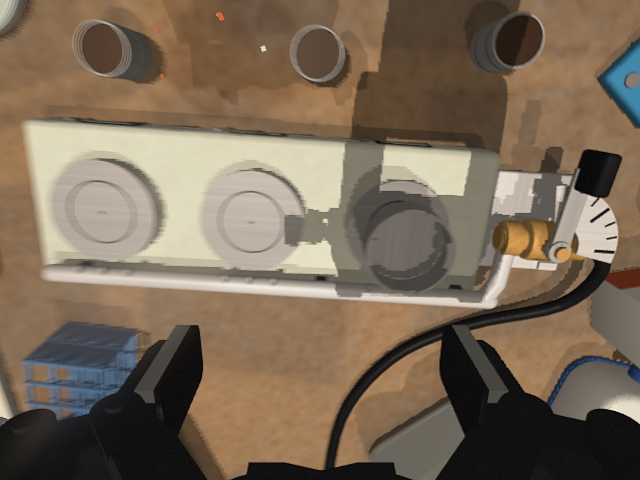

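The cup on the left pan has its rim at about (409,247), against (412,250) predicted. It stands within 2 mm of the pan centre. Next is cup two.

>>> jog_arm --hand '[0.085, 0.085, 0.085, 0.085, 0.085]' --pt "-0.005 -0.02 0" --pt "-0.011 -0.045 0" --pt "-0.013 -0.05 0" --pt "-0.013 -0.05 0" --pt "-0.013 -0.05 0" --yaw '[0, 0, 0, 0, 0]'

```text
time_s: 11.02
position: [0.4959, -0.1192, 0.2533]
tool_rot: [[-1.0, -0.018, -0.003], [-0.018, 1.0, 0.001], [0.003, 0.001, -1.0]]
ft_force: [1.1, -0.8, -0.4]
grip_width: 0.0851
gripper_force: 0.0
```

>>> jog_arm --hand '[0.085, 0.085, 0.085, 0.085, 0.085]' --pt "-0.013 -0.05 0" --pt "-0.013 -0.05 0" --pt "-0.012 -0.045 -0.02" --pt "-0.008 -0.023 -0.02" --pt "0 0 -0.01" --yaw '[0, 0, 0, 0, 0]'

```text
time_s: 11.65
position: [0.4498, -0.2865, 0.2023]
tool_rot: [[-1.0, -0.015, -0.003], [-0.015, 1.0, 0.003], [0.003, 0.003, -1.0]]
ft_force: [-0.1, 0.2, 0.8]
grip_width: 0.0848
gripper_force: 0.0
```

Run:
```python
from h import *
o=env.observe(); print(o["position"],o["time_s"],o["ft_force"])
```

```text
[ 0.4498 -0.2865  0.2023] 11.65 [-0.0532  0.2077  0.804 ]
```

>>> jog_arm --hand '[0.085, 0.085, 0.085, 0.085, 0.085]' --pt "0 0 -0.03" --pt "0 0 -0.03" --pt "0 0 -0.02" --pt "0 0 -0.01" --pt "0 0 0" --yaw '[0, 0, 0, 0, 0]'

```text
time_s: 12.28
position: [0.4512, -0.2851, 0.1145]
tool_rot: [[-1.0, -0.018, -0.001], [-0.018, 1.0, 0.001], [0.001, 0.001, -1.0]]
ft_force: [0.1, -0.7, -0.6]
grip_width: 0.0851
gripper_force: 0.0
```

>>> jog_arm --hand '[0.085, 0.085, 0.085, 0.08, 0.06]' --pt "-0.001 -0.004 -0.003" --pt "0 0 -0.0035" --pt "0 0 0" --pt "0 0 0" --pt "0 0 0" --yaw '[0, 0, 0, 0, 0]'

```text
time_s: 12.9
position: [0.4502, -0.29, 0.1086]
tool_rot: [[-1.0, -0.017, 0.0], [-0.017, 1.0, -0.001], [-0.0, -0.001, -1.0]]
ft_force: [0.6, -5.9, 4.8]
grip_width: 0.064
gripper_force: 3.1
```

>>> jog_arm --hand '[0.06, 0.06, 0.06, 0.06, 0.06]' --pt "0 0 0" --pt "0 0 0" --pt "0 0 0" --pt "0 0 0" --pt "0 0 0" --yaw '[0, 0, 0, 0, 0]'

```text
time_s: 13.52
position: [0.4503, -0.2903, 0.1091]
tool_rot: [[-1.0, -0.017, 0.001], [-0.017, 1.0, -0.002], [-0.001, -0.002, -1.0]]
ft_force: [-2.2, -2.0, 6.1]
grip_width: 0.0625
gripper_force: 64.8
```

>>> jog_arm --hand '[0.06, 0.06, 0.06, 0.06, 0.06]' --pt "0 0 0.003" --pt "0 0 0.0025" --pt "0 0 0" --pt "0 0 0" --pt "0 0 0" --yaw '[0, 0, 0, 0, 0]'

```text
time_s: 14.15
position: [0.45, -0.2896, 0.1137]
tool_rot: [[-1.0, -0.017, -0.001], [-0.017, 1.0, 0.0], [0.0, 0.0, -1.0]]
ft_force: [-1.8, -0.6, -1.4]
grip_width: 0.062
gripper_force: 66.0
```

>>> jog_arm --hand '[0.06, 0.06, 0.06, 0.06, 0.06]' --pt "0 0 0.0005" --pt "0 0 0" --pt "0 0 0" --pt "0 0 0" --pt "0 0 0" --yaw '[0, -0.1, -0.14, -0.14, -0.14]'

```text
time_s: 14.78
position: [0.4503, -0.2898, 0.1144]
tool_rot: [[-0.874, 0.486, 0.0], [0.486, 0.874, -0.0], [-0.0, 0.0, -1.0]]
ft_force: [-0.9, -0.6, -2.8]
grip_width: 0.0625
gripper_force: 66.0
```

>>> jog_arm --hand '[0.06, 0.06, 0.06, 0.06, 0.06]' --pt "0 0 0" --pt "0 0 0" --pt "0 0 0" --pt "0 0 0" --pt "0 0 0" --yaw '[-0.14, -0.14, -0.14, -0.12, 0]'

```text
time_s: 15.4
position: [0.4502, -0.2898, 0.1143]
tool_rot: [[-0.505, 0.863, 0.0], [0.863, 0.505, -0.0], [-0.0, -0.0, -1.0]]
ft_force: [-1.5, -0.7, -3.8]
grip_width: 0.0622
gripper_force: 66.0
```

>>> jog_arm --hand '[0.06, 0.06, 0.06, 0.06, 0.06]' --pt "0 0 0.002" --pt "0 0 0.002" --pt "0 0 0.002" --pt "0 0 0.002" --pt "0 0 0.001" --yaw '[0, 0, 0, 0, 0]'

```text
time_s: 16.02
position: [0.4502, -0.2898, 0.1235]
tool_rot: [[-0.504, 0.864, 0.0], [0.864, 0.504, -0.0], [-0.0, 0.0, -1.0]]
ft_force: [-1.5, -1.1, -3.9]
grip_width: 0.0622
gripper_force: 66.0
```

>>> jog_arm --hand '[0.06, 0.06, 0.06, 0.06, 0.06]' --pt "0 0 0.01" --pt "0 0 0.025" --pt "0 0 0.03" --pt "0.005 0.02 0.02" --pt "0.012 0.04 0" --yaw '[0, 0, 0, 0, 0]'

```text
time_s: 16.65
position: [0.468, -0.2303, 0.2107]
tool_rot: [[-0.502, 0.865, 0.004], [0.865, 0.502, -0.003], [-0.005, 0.002, -1.0]]
ft_force: [1.2, 0.4, -3.3]
grip_width: 0.0623
gripper_force: 66.5
```

>>> jog_arm --hand '[0.06, 0.06, 0.06, 0.06, 0.06]' --pt "0.017 0.048 0" --pt "0.017 0.048 0" --pt "0.017 0.048 0" --pt "0.017 0.048 0" --pt "0.015 0.042 0" --yaw '[0, 0, 0, 0, 0]'

```text
time_s: 17.27
position: [0.5508, 0.0063, 0.2093]
tool_rot: [[-0.504, 0.863, 0.002], [0.863, 0.504, 0.0], [-0.001, 0.002, -1.0]]
ft_force: [0.4, -1.0, -2.7]
grip_width: 0.0621
gripper_force: 66.4
```

>>> jog_arm --hand '[0.06, 0.06, 0.06, 0.06, 0.06]' --pt "0.01 0.028 0" --pt "0.005 0.011 0" --pt "0 0 0" --pt "0 0 0" --pt "0 0 0" --yaw '[0, 0, 0, 0, 0]'

```text
time_s: 17.9
position: [0.565, 0.0423, 0.2085]
tool_rot: [[-0.503, 0.864, 0.0], [0.864, 0.503, -0.0], [-0.0, 0.0, -1.0]]
ft_force: [-0.2, -0.4, -2.9]
grip_width: 0.0624
gripper_force: 66.5
```

>>> jog_arm --hand '[0.06, 0.06, 0.06, 0.06, 0.06]' --pt "0 0 -0.03" --pt "0 0 -0.04" --pt "0 0 -0.028" --pt "0 0 -0.012" --pt "0 0 0" --yaw '[0, 0, 0, 0, 0]'

```text
time_s: 18.52
position: [0.5652, 0.0429, 0.0984]
tool_rot: [[-0.503, 0.864, -0.0], [0.864, 0.503, 0.0], [0.0, -0.0, -1.0]]
ft_force: [0.2, -0.2, -2.0]
grip_width: 0.0623
gripper_force: 66.4
```

>>> jog_arm --hand '[0.06, 0.06, 0.06, 0.06, 0.06]' --pt "0 0 -0.002" --pt "0 0 -0.002" --pt "0 0 -0.002" --pt "0 0 -0.001" --pt "0 0 0" --yaw '[0, 0, 0, 0, 0]'

```text
time_s: 19.15
position: [0.5654, 0.0432, 0.0916]
tool_rot: [[-0.504, 0.864, 0.001], [0.864, 0.504, -0.0], [-0.0, 0.001, -1.0]]
ft_force: [-0.3, 0.4, -0.8]
grip_width: 0.0621
gripper_force: 66.6
```

>>> jog_arm --hand '[0.06, 0.06, 0.066, 0.072, 0.08]' --pt "0 0 -0.0005" --pt "0 0 0" --pt "0 0 0" --pt "0 0 0" --pt "0 0 0" --yaw '[0, 0, 0, 0, 0]'

```text
time_s: 19.77
position: [0.5651, 0.0432, 0.0909]
tool_rot: [[-0.504, 0.864, -0.0], [0.864, 0.504, -0.0], [0.0, -0.0, -1.0]]
ft_force: [-1.0, -0.1, -0.0]
grip_width: 0.0801
gripper_force: 0.0
```

>>> jog_arm --hand '[0.085, 0.085, 0.085, 0.085, 0.085]' --pt "0 0 0" --pt "0 0 0.02" --pt "0 0 0.04" --pt "-0.01 -0.028 0.04" --pt "-0.015 -0.043 0.01" --yaw '[0, 0, 0, 0, 0]'

```text
time_s: 20.4
position: [0.5407, -0.028, 0.2034]
tool_rot: [[-0.506, 0.863, 0.005], [0.863, 0.506, -0.001], [-0.003, 0.003, -1.0]]
ft_force: [0.8, -0.9, 0.2]
grip_width: 0.0849
gripper_force: 0.0
```

>>> jog_arm --hand '[0.085, 0.085, 0.085, 0.085, 0.085]' --pt "-0.016 -0.046 0" --pt "-0.016 -0.046 0" --pt "-0.016 -0.046 0" --pt "-0.016 -0.046 0" --pt "-0.015 -0.045 0" --yaw '[0, 0, 0, 0, 0]'

```text
time_s: 21.02
position: [0.4604, -0.2582, 0.2009]
tool_rot: [[-0.504, 0.864, 0.0], [0.864, 0.504, -0.0], [-0.0, 0.0, -1.0]]
ft_force: [1.0, -0.2, 0.6]
grip_width: 0.085
gripper_force: 0.0
```

>>> jog_arm --hand '[0.085, 0.085, 0.085, 0.085, 0.085]' --pt "-0.011 -0.032 0" --pt "0 0 -0.02" --pt "0 0 -0.02" --pt "0 0 0" --pt "0 0 0" --yaw '[0, 0, 0, 0, 0]'

```text
time_s: 21.65
position: [0.4504, -0.2889, 0.1616]
tool_rot: [[-0.504, 0.864, 0.001], [0.864, 0.504, -0.001], [-0.001, 0.0, -1.0]]
ft_force: [0.1, -0.1, 0.4]
grip_width: 0.0856
gripper_force: 0.0
```

Run:
```python
from h import *
o,im=snap("wrist","w4"); print(o["position"],o["time_s"],o["ft_force"])
print(proj("wrist",[.450,-.2893,.090],o))
o,im=snap("top","t4"); cv2.imwrite("pics/t4c.png",cv2.resize(im[170:310,190:490],None,fx=2.6,fy=2.6,interpolation=cv2.INTER_CUBIC))
for P in ([.571,.163,.0995],[.5652,.0427,.0995],[.571,.163,.052],[.5652,.0427,.052]): a=proj("top",P); print((a[0]-190)*2.6,(a[1]-170)*2.6)
```

```text
[ 0.4504 -0.2889  0.1616] 21.65 [ 0.0854 -0.0831  0.3805]
(np.float64(318.1490878948946), np.float64(271.8446587766815))
216.17502111534404 100.93244926051305
340.40140824061484 105.2761574557548
220.31424218559224 111.0333879642052
339.78185729277874 115.20959427352804
```

View pics/t4c.png

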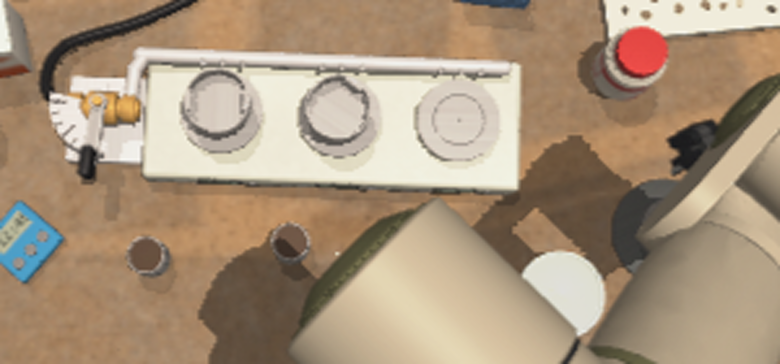

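The top crop shows both cups upright near their pan centres, with rims at (217,103) and (336,106) against (216,101) and (340,105) predicted. On to the third cup.

>>> jog_arm --hand '[0.085, 0.085, 0.085, 0.085, 0.085]' --pt "-0.0003 -0.0005 -0.025" --pt "0 0 -0.03" --pt "0 0 -0.02" --pt "0 0 -0.0065" --pt "0 0 0" --yaw '[0, 0, 0, 0, 0]'

```text
time_s: 22.38
position: [0.4501, -0.2894, 0.0798]
tool_rot: [[-0.504, 0.864, 0.0], [0.864, 0.504, -0.001], [-0.001, 0.0, -1.0]]
ft_force: [0.7, 0.6, 0.6]
grip_width: 0.085
gripper_force: 0.0
```

>>> jog_arm --hand '[0.08, 0.06, 0.06, 0.06, 0.06]' --pt "0 0 0" --pt "0 0 0" --pt "0 0 0" --pt "0 0 0" --pt "0 0 0" --yaw '[0, 0, 0, 0, 0]'

```text
time_s: 23.0
position: [0.4492, -0.2902, 0.0808]
tool_rot: [[-0.504, 0.864, -0.001], [0.864, 0.504, -0.003], [-0.002, -0.002, -1.0]]
ft_force: [-7.7, -2.7, 10.2]
grip_width: 0.0626
gripper_force: 63.6
```

>>> jog_arm --hand '[0.06, 0.06, 0.06, 0.06, 0.06]' --pt "0 0 0" --pt "0 0 0.003" --pt "0 0 0.0025" --pt "0 0 0" --pt "0 0 0" --yaw '[0, 0, 0, 0, 0]'

```text
time_s: 23.62
position: [0.4498, -0.2892, 0.0849]
tool_rot: [[-0.504, 0.864, -0.0], [0.864, 0.504, 0.0], [0.0, -0.0, -1.0]]
ft_force: [-3.1, -1.7, -0.7]
grip_width: 0.0627
gripper_force: 66.7
```

>>> jog_arm --hand '[0.06, 0.06, 0.06, 0.06, 0.06]' --pt "0 0 0.0007" --pt "0 0 0" --pt "0 0 0" --pt "0 0 0" --pt "0 0 0" --yaw '[0, 0.1, 0.14, 0.14, 0.14]'

```text
time_s: 24.25
position: [0.4505, -0.2899, 0.0858]
tool_rot: [[-0.869, 0.495, 0.002], [0.495, 0.869, -0.002], [-0.002, -0.001, -1.0]]
ft_force: [-1.3, -3.7, -2.9]
grip_width: 0.0625
gripper_force: 66.5
```

>>> jog_arm --hand '[0.06, 0.06, 0.06, 0.06, 0.06]' --pt "0 0 0" --pt "0 0 0" --pt "0 0 0" --pt "0 0 0" --pt "0 0 0" --yaw '[0.14, 0.14, 0.14, 0.12, 0]'

```text
time_s: 24.88
position: [0.4502, -0.2894, 0.0856]
tool_rot: [[-1.0, -0.016, 0.001], [-0.016, 1.0, -0.0], [-0.001, -0.0, -1.0]]
ft_force: [-1.6, -1.5, -2.3]
grip_width: 0.0623
gripper_force: 66.5
```

>>> jog_arm --hand '[0.06, 0.06, 0.06, 0.06, 0.06]' --pt "0 0 0.002" --pt "0 0 0.002" --pt "0 0 0.002" --pt "0 0 0.002" --pt "0 0 0.001" --yaw '[0, 0, 0, 0, 0]'

```text
time_s: 25.5
position: [0.4499, -0.2892, 0.0947]
tool_rot: [[-1.0, -0.017, 0.0], [-0.017, 1.0, -0.0], [-0.0, -0.0, -1.0]]
ft_force: [-2.3, -1.4, -4.7]
grip_width: 0.0622
gripper_force: 66.4
```

>>> jog_arm --hand '[0.06, 0.06, 0.06, 0.06, 0.06]' --pt "0 0 0.01" --pt "0 0 0.025" --pt "0 0 0.03" --pt "0.004 0.01 0.03" --pt "0.015 0.03 0.01" --yaw '[0, 0, 0, 0, 0]'

```text
time_s: 26.12
position: [0.4695, -0.2499, 0.2023]
tool_rot: [[-1.0, -0.015, 0.004], [-0.015, 1.0, -0.003], [-0.004, -0.003, -1.0]]
ft_force: [0.7, 0.1, -2.8]
grip_width: 0.0628
gripper_force: 66.7
```

>>> jog_arm --hand '[0.06, 0.06, 0.06, 0.06, 0.06]' --pt "0.022 0.042 0" --pt "0.024 0.045 0" --pt "0.024 0.045 0" --pt "0.021 0.04 0" --pt "0 0 0" --yaw '[0, 0, 0, 0, 0]'

```text
time_s: 26.75
position: [0.5609, -0.0744, 0.2002]
tool_rot: [[-1.0, -0.021, 0.002], [-0.021, 1.0, 0.001], [-0.002, 0.001, -1.0]]
ft_force: [0.8, -0.8, -2.2]
grip_width: 0.0622
gripper_force: 66.7
```

>>> jog_arm --hand '[0.06, 0.06, 0.06, 0.06, 0.06]' --pt "0 0 0" --pt "0 0 0" --pt "0 0 0" --pt "0 0 0" --pt "0 0 0" --yaw '[0, 0, 0, 0, 0]'

```text
time_s: 27.38
position: [0.5598, -0.0774, 0.1995]
tool_rot: [[-1.0, -0.017, 0.0], [-0.017, 1.0, 0.0], [-0.0, 0.0, -1.0]]
ft_force: [-0.7, 0.1, -3.3]
grip_width: 0.0623
gripper_force: 66.7
```

Run:
```python
from h import *
o,im=snap("wrist","w5"); print(o["position"],o["time_s"],o["ft_force"])
g=cv2.cvtColor(im,cv2.COLOR_BGR2GRAY)
for P,r in (([.5652,.0427,.0995],.032),([.571,.163,.0995],.032),([.5598,-.0768,.052],.026)):
    u,v=proj("wrist",P,o); print(u,v)
    cv2.drawMarker(im,(int(round(u)),int(round(v))),(0,0,255),0,9,1)
    pts=[proj("wrist",[P[0]+r*np.cos(t),P[1]+r*np.sin(t),P[2]],o) for t in np.linspace(0,6.28,60)]
    cv2.polylines(im,[np.round(pts).astype(int)],True,(0,0,255),1)
cv2.imwrite("pics/w5m.png",im)
```

```text
[ 0.5598 -0.0774  0.1995] 27.375 [-0.661   0.1214 -3.3232]
527.9600293399559 263.1728552346557
731.6792574334327 275.5679071161709
321.0753077352237 227.03961125796747
```

View pics/w5m.png

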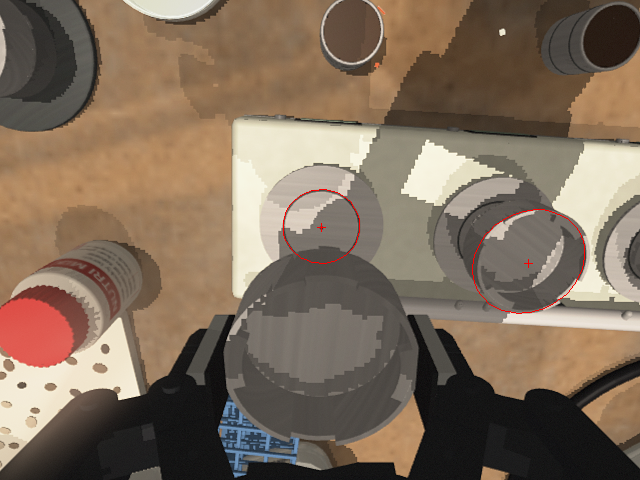

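The overlay shows the middle cup's rim on the predicted circle around (528,263) and the right pan centred at (321,227). I lower the cup there.

>>> jog_arm --hand '[0.06, 0.06, 0.06, 0.06, 0.06]' --pt "0 0.0004 -0.03" --pt "0 0 -0.04" --pt "0 0 -0.022" --pt "0 0 -0.009" --pt "0 0 0" --yaw '[0, 0, 0, 0, 0]'

```text
time_s: 28.05
position: [0.56, -0.0769, 0.0986]
tool_rot: [[-1.0, -0.017, -0.0], [-0.017, 1.0, 0.0], [0.0, 0.0, -1.0]]
ft_force: [-0.6, -0.6, -3.0]
grip_width: 0.0621
gripper_force: 66.7
```

>>> jog_arm --hand '[0.06, 0.06, 0.06, 0.06, 0.06]' --pt "0 0 -0.002" --pt "0 0 -0.002" --pt "0 0 -0.002" --pt "0 0 -0.001" --pt "0 0 0" --yaw '[0, 0, 0, 0, 0]'

```text
time_s: 28.68
position: [0.56, -0.0769, 0.0917]
tool_rot: [[-1.0, -0.017, 0.0], [-0.017, 1.0, -0.0], [-0.0, -0.0, -1.0]]
ft_force: [0.8, -0.2, -1.0]
grip_width: 0.0623
gripper_force: 66.9
```

>>> jog_arm --hand '[0.06, 0.06, 0.066, 0.072, 0.08]' --pt "0 0 -0.0005" --pt "0 0 0" --pt "0 0 0" --pt "0 0 0" --pt "0 0 0" --yaw '[0, 0, 0, 0, 0]'

```text
time_s: 29.3
position: [0.5599, -0.0769, 0.0911]
tool_rot: [[-1.0, -0.017, 0.0], [-0.017, 1.0, -0.0], [-0.0, -0.0, -1.0]]
ft_force: [-0.7, 0.3, 0.6]
grip_width: 0.0796
gripper_force: 0.0
```

>>> jog_arm --hand '[0.085, 0.085, 0.085, 0.085, 0.085]' --pt "0 0 0" --pt "0 0 0.03" --pt "0 0 0.04" --pt "0 0 0.04" --pt "-0.02 0.003 0.01" --yaw '[0, 0, 0, 0, 0]'

```text
time_s: 29.92
position: [0.5409, -0.0742, 0.2135]
tool_rot: [[-1.0, -0.017, 0.005], [-0.017, 1.0, -0.002], [-0.005, -0.002, -1.0]]
ft_force: [-0.8, -0.1, -0.3]
grip_width: 0.0849
gripper_force: 0.0
```

>>> jog_arm --hand '[0.085, 0.085, 0.085, 0.085, 0.085]' --pt "-0.04 0.005 0" --pt "-0.04 0.005 0" --pt "-0.02 0.004 0" --pt "0 0 0" --pt "0 0 0" --yaw '[0, 0, 0, 0, 0]'

```text
time_s: 30.55
position: [0.4406, -0.0601, 0.2112]
tool_rot: [[-1.0, -0.017, 0.001], [-0.017, 1.0, -0.0], [-0.001, -0.0, -1.0]]
ft_force: [0.1, -0.6, -0.4]
grip_width: 0.0849
gripper_force: 0.0
```

```bash
cat >> h.py <<'E'
def core(n,im,P,o=None,rad=.045):
    "dark-brown disc of a core's top near P, z=.048"
    hsv=cv2.cvtColor(im,cv2.COLOR_BGR2HSV); m=((hsv[:,:,0]<14)&(hsv[:,:,1]>60)&(hsv[:,:,2]<125)).astype(np.uint8)
    _,lab,st,cen=cv2.connectedComponentsWithStats(m)
    for i in range(1,len(st)):
        a=st[i,4]
        p=ray(n,*cen[i],.048,o)
        if a>60 and np.hypot(*(p-P)[:2])<rad: print("core",p,a,st[i,2:4],cen[i])
E
python3 - <<'E'
from h import *
o,im=snap("wrist","w6"); print(o["position"],o["time_s"],o["ft_force"])
ot,it=snap("top","t6")
for P in ([.4393,.2360,.048],[.440,.096,.048],[.4398,-.0598,.048]):
    core("wrist",im,np.array(P),o); core("top",it,np.array(P)); print(proj("wrist",P,o))
E
```

```text
[ 0.4406 -0.0601  0.2112] 30.55 [ 0.0507 -0.6096 -0.4413]
core [0.4287 0.2387 0.048 ] 111 [12 12] [245.4775 267.4414]
(np.float64(733.583503888166), np.float64(225.4144131078423))
core [0.4392 0.0946 0.048 ] 1541 [48 45] [536.8819 222.1116]Traceback (most recent call last):
  File "<stdin>", line 5, in <module>
  File "h.py", line 25, in core
    p=ray(n,*cen[i],.048,o)
  File "h.py", line 5, in ray
    c=env.calibration(n)
ValueError: time passes only in moves, steps and waits
```

View pics/w6.png

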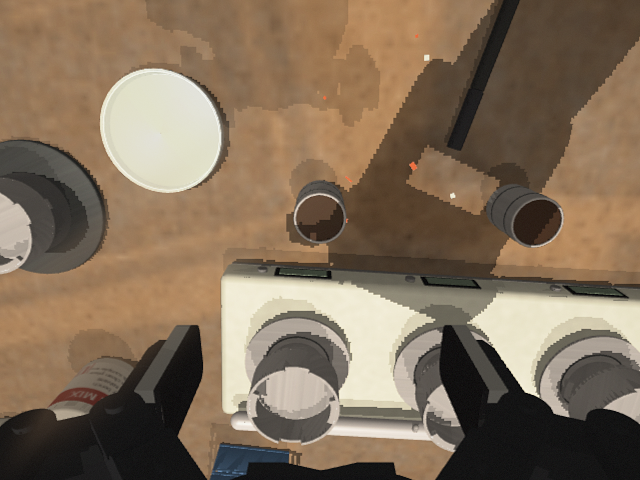

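Core 3's top is at (320,217) and core 2's at (537,221). All three cups stand on their pans, and one cup is still in the stand.

```bash
sed -i 's/env.calibration(n)/cal(n)/' h.py; sed -i '3a from functools import lru_cache\n@lru_cache\ndef cal(n): return env.calibration(n)' h.py
python3 - <<'E'
from h import *
o=env.observe()
print(ray("wrist",320,217,.048,o),ray("wrist",537,221,.048,o),proj("wrist",[.4406,-.0601,.048],o))
u,v=proj("wrist",[.5598,-.0768,.0995],o); print("cup R pred",u,v,"seen ~294,405",ray("wrist",294,405,.0995,o))
E
```

```text
[ 0.4379 -0.0603  0.048 ] [0.4382 0.0945 0.048 ] (np.float64(320.1483040502527), np.float64(220.7020003189862))
cup R pred 292.959027490411 407.55184042276085 seen ~294,405 [ 0.5576 -0.0761  0.0995]
```

>>> jog_arm --hand '[0.075, 0.07, 0.065, 0.065, 0.065]' --pt "-0.001 0 -0.04" --pt "0 0 -0.05" --pt "0 0 -0.045" --pt "0 0 -0.022" --pt "0 0 -0.007" --yaw '[0, 0, 0, 0, 0]' --grip_force 30

```text
time_s: 31.28
position: [0.4389, -0.0598, 0.0458]
tool_rot: [[-1.0, -0.017, -0.002], [-0.017, 1.0, 0.001], [0.002, 0.001, -1.0]]
ft_force: [-1.6, -1.3, 1.1]
grip_width: 0.0649
gripper_force: 0.0
```

>>> jog_arm --hand '[0.06, 0.05, 0.035, 0.035, 0.035]' --pt "0 0 0" --pt "0 0 0" --pt "0 0 0" --pt "0 0 0" --pt "0 0 0" --yaw '[0, 0, 0, 0, 0]'

```text
time_s: 31.9
position: [0.4393, -0.06, 0.048]
tool_rot: [[-1.0, -0.017, 0.002], [-0.017, 1.0, -0.001], [-0.002, -0.001, -1.0]]
ft_force: [0.2, 0.4, 4.7]
grip_width: 0.0361
gripper_force: 29.4
```

>>> jog_arm --hand '[0.035, 0.035, 0.035, 0.035, 0.035]' --pt "0 0 0" --pt "0 0 0.01" --pt "0 0 0.04" --pt "0 0 0.05" --pt "0 0 0.04" --yaw '[0, 0, 0, 0, 0]'

```text
time_s: 32.52
position: [0.4387, -0.0598, 0.1897]
tool_rot: [[-1.0, -0.017, 0.002], [-0.017, 1.0, -0.001], [-0.002, -0.001, -1.0]]
ft_force: [0.9, -0.4, -0.9]
grip_width: 0.0367
gripper_force: 30.5
```

>>> jog_arm --hand '[0.035, 0.035, 0.035, 0.035, 0.035]' --pt "0.016 -0.002 0" --pt "0.035 -0.005 0" --pt "0.035 -0.005 0" --pt "0.025 -0.004 0" --pt "0.01 -0.001 0" --yaw '[0, 0, 0, 0, 0]'

```text
time_s: 33.15
position: [0.5604, -0.0769, 0.1874]
tool_rot: [[-1.0, -0.017, 0.0], [-0.017, 1.0, -0.0], [-0.0, -0.0, -1.0]]
ft_force: [0.3, -0.6, 0.0]
grip_width: 0.0367
gripper_force: 30.5
```

>>> jog_arm --hand '[0.035, 0.035, 0.035, 0.035, 0.035]' --pt "0 0 0" --pt "0 0 0" --pt "0 0 -0.02" --pt "0 0 -0.01" --pt "0 0 0" --yaw '[0, 0, 0, 0, 0]'

```text
time_s: 33.78
position: [0.5593, -0.0767, 0.1567]
tool_rot: [[-1.0, -0.017, -0.001], [-0.017, 1.0, 0.0], [0.001, 0.001, -1.0]]
ft_force: [0.5, 0.7, -1.3]
grip_width: 0.0367
gripper_force: 30.5
```

Run:
```python
from h import *
o,im=snap("wrist","w7"); print(o["position"],o["time_s"],o["ft_force"])
for P,r in (([.56,-.0769,.0995],.032),([.56,-.0769,.112],.019)):
    pts=[proj("wrist",[P[0]+r*np.cos(t),P[1]+r*np.sin(t),P[2]],o) for t in np.linspace(0,6.28,60)]
    cv2.polylines(im,[np.round(pts).astype(int)],True,(0,0,255),1)
cv2.imwrite("pics/w7m.png",im)
```

```text
[ 0.5593 -0.0767  0.1567] 33.775 [ 0.5406  0.7038 -1.3204]
```

View pics/w7m.png

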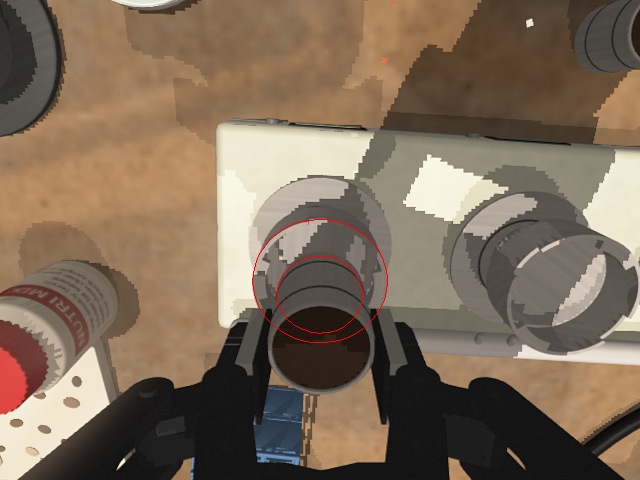

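The overlay shows the core in hand centred over the right cup, with both outlines on their predicted circles around (320,280) and (320,295). I lower it.

>>> jog_arm --hand '[0.035, 0.035, 0.035, 0.035, 0.035]' --pt "0.0005 0 -0.01" --pt "0 0 -0.01" --pt "0 0 -0.007" --pt "0 0 -0.003" --pt "0 0 0" --yaw '[0, 0, 0, 0, 0]'

```text
time_s: 34.45
position: [0.5603, -0.0768, 0.1269]
tool_rot: [[-1.0, -0.017, -0.0], [-0.017, 1.0, 0.0], [0.0, 0.0, -1.0]]
ft_force: [0.0, 0.6, -2.2]
grip_width: 0.0368
gripper_force: 30.5
```

>>> jog_arm --hand '[0.035, 0.035, 0.035, 0.035, 0.035]' --pt "0 0 -0.002" --pt "0 0 -0.001" --pt "0 0 -0.001" --pt "0 0 0" --pt "0 0 0" --yaw '[0, 0, 0, 0, 0]'

```text
time_s: 35.08
position: [0.5604, -0.0768, 0.1231]
tool_rot: [[-1.0, -0.017, 0.0], [-0.017, 1.0, -0.0], [-0.0, -0.0, -1.0]]
ft_force: [-0.3, 0.3, -0.3]
grip_width: 0.0367
gripper_force: 30.5
```

>>> jog_arm --hand '[0.035, 0.035, 0.038, 0.045, 0.055]' --pt "0 0 -0.001" --pt "0 0 0" --pt "0 0 0" --pt "0 0 0" --pt "0 0 0" --yaw '[0, 0, 0, 0, 0]'

```text
time_s: 35.7
position: [0.5603, -0.0768, 0.122]
tool_rot: [[-1.0, -0.017, -0.0], [-0.017, 1.0, 0.0], [0.0, 0.0, -1.0]]
ft_force: [0.0, 0.3, 0.7]
grip_width: 0.0551
gripper_force: 0.0
```

>>> jog_arm --hand '[0.06, 0.065, 0.065, 0.065, 0.065]' --pt "0 0 0" --pt "0 0 0.01" --pt "0 0 0.03" --pt "-0.01 0.01 0.04" --pt "-0.03 0.04 0" --yaw '[0, 0, 0, 0, 0]'

```text
time_s: 36.33
position: [0.5218, -0.0278, 0.2052]
tool_rot: [[-1.0, -0.015, 0.007], [-0.015, 1.0, -0.002], [-0.007, -0.002, -1.0]]
ft_force: [0.8, 0.2, -0.3]
grip_width: 0.065
gripper_force: 0.0
```

>>> jog_arm --hand '[0.065, 0.065, 0.065, 0.065, 0.065]' --pt "-0.03 0.045 0" --pt "-0.03 0.045 0" --pt "-0.02 0.033 0" --pt "0 0 0" --pt "0 0 0" --yaw '[0, 0, 0, 0, 0]'

```text
time_s: 36.95
position: [0.4409, 0.0958, 0.2026]
tool_rot: [[-1.0, -0.017, 0.001], [-0.017, 1.0, -0.0], [-0.001, -0.0, -1.0]]
ft_force: [-0.2, -0.2, -0.3]
grip_width: 0.0647
gripper_force: 0.0
```

Run:
```python
from h import *
o,im=snap("wrist","w8"); print(o["position"],o["time_s"],o["ft_force"])
for P in ([.4393,.2360,.048],[.440,.096,.048]): core("wrist",im,np.array(P),o,.09); print(proj("wrist",P,o))
```

```text
[0.4409 0.0958 0.2026] 36.95 [-0.175  -0.217  -0.2653]
core [0.4276 0.2386 0.048 ] 1771 [50 48] [528.7041 208.7143]
(np.float64(522.0142321460044), np.float64(224.96460823490625))
core [0.4393 0.0939 0.048 ] 1510 [48 47] [317.3821 221.645 ]
(np.float64(320.4359054300417), np.float64(222.61415051975933))
```

>>> jog_arm --hand '[0.065, 0.065, 0.065, 0.065, 0.065]' --pt "-0.0008 -0.001 -0.04" --pt "0 0 -0.05" --pt "0 0 -0.04" --pt "0 0 -0.02" --pt "0 0 -0.006" --yaw '[0, 0, 0, 0, 0]'

```text
time_s: 37.62
position: [0.4398, 0.0944, 0.045]
tool_rot: [[-1.0, -0.016, -0.002], [-0.016, 1.0, 0.0], [0.002, 0.0, -1.0]]
ft_force: [-0.4, 0.3, 0.6]
grip_width: 0.065
gripper_force: 0.0
```

>>> jog_arm --hand '[0.06, 0.05, 0.035, 0.035, 0.035]' --pt "0 0 0" --pt "0 0 0" --pt "0 0 0" --pt "0 0 0" --pt "0 0 0" --yaw '[0, 0, 0, 0, 0]'

```text
time_s: 38.25
position: [0.44, 0.0951, 0.0469]
tool_rot: [[-1.0, -0.017, 0.002], [-0.017, 1.0, -0.0], [-0.002, -0.0, -1.0]]
ft_force: [-0.8, -1.1, 5.5]
grip_width: 0.0369
gripper_force: 29.5
```

>>> jog_arm --hand '[0.035, 0.035, 0.035, 0.035, 0.035]' --pt "0 0 0" --pt "0 0 0.01" --pt "0 0 0.04" --pt "0 0 0.05" --pt "0 0 0.04" --yaw '[0, 0, 0, 0, 0]'

```text
time_s: 38.88
position: [0.4394, 0.0952, 0.1887]
tool_rot: [[-1.0, -0.017, 0.002], [-0.017, 1.0, -0.0], [-0.002, -0.0, -1.0]]
ft_force: [0.3, -0.3, -1.0]
grip_width: 0.0373
gripper_force: 30.6
```

>>> jog_arm --hand '[0.035, 0.035, 0.035, 0.035, 0.035]' --pt "0.015 -0.006 0" --pt "0.035 -0.015 0" --pt "0.035 -0.015 0" --pt "0.03 -0.012 0" --pt "0.0105 -0.004 0" --yaw '[0, 0, 0, 0, 0]'

```text
time_s: 39.5
position: [0.566, 0.0423, 0.1846]
tool_rot: [[-1.0, -0.016, -0.002], [-0.016, 1.0, 0.0], [0.002, 0.0, -1.0]]
ft_force: [-1.1, -0.2, -1.8]
grip_width: 0.0368
gripper_force: 30.6
```

>>> jog_arm --hand '[0.035, 0.035, 0.035, 0.035, 0.035]' --pt "0 0 0" --pt "0 0 0" --pt "0 0 -0.02" --pt "0 0 -0.01" --pt "0 0 0" --yaw '[0, 0, 0, 0, 0]'

```text
time_s: 40.12
position: [0.5645, 0.0434, 0.1557]
tool_rot: [[-1.0, -0.018, -0.001], [-0.018, 1.0, 0.0], [0.001, 0.0, -1.0]]
ft_force: [0.2, -0.3, -0.9]
grip_width: 0.0369
gripper_force: 30.6
```

>>> jog_arm --hand '[0.035, 0.035, 0.035, 0.035, 0.035]' --pt "0.0008 0 -0.01" --pt "0 0 -0.01" --pt "0 0 -0.007" --pt "0 0 -0.003" --pt "0 0 0" --yaw '[0, 0, 0, 0, 0]'

```text
time_s: 40.75
position: [0.5658, 0.0431, 0.1259]
tool_rot: [[-1.0, -0.017, -0.0], [-0.017, 1.0, 0.0], [0.0, 0.0, -1.0]]
ft_force: [-0.6, 0.6, -0.6]
grip_width: 0.0369
gripper_force: 30.6
```

>>> jog_arm --hand '[0.035, 0.035, 0.035, 0.035, 0.035]' --pt "0 0 -0.002" --pt "0 0 -0.001" --pt "0 0 -0.001" --pt "0 0 0" --pt "0 0 0" --yaw '[0, 0, 0, 0, 0]'

```text
time_s: 41.38
position: [0.5659, 0.0432, 0.1222]
tool_rot: [[-1.0, -0.017, 0.0], [-0.017, 1.0, 0.0], [-0.0, 0.0, -1.0]]
ft_force: [-1.1, -0.8, -0.5]
grip_width: 0.0365
gripper_force: 30.6
```

>>> jog_arm --hand '[0.035, 0.035, 0.038, 0.045, 0.055]' --pt "0 0 -0.001" --pt "0 0 0" --pt "0 0 0" --pt "0 0 0" --pt "0 0 0" --yaw '[0, 0, 0, 0, 0]'

```text
time_s: 42.0
position: [0.5658, 0.0432, 0.121]
tool_rot: [[-1.0, -0.017, -0.0], [-0.017, 1.0, 0.0], [0.0, 0.0, -1.0]]
ft_force: [0.6, -0.5, 0.2]
grip_width: 0.0553
gripper_force: 0.0
```

>>> jog_arm --hand '[0.06, 0.065, 0.065, 0.065, 0.065]' --pt "0 0 0" --pt "0 0 0.01" --pt "0 0 0.03" --pt "-0.01 0.01 0.04" --pt "-0.03 0.04 0" --yaw '[0, 0, 0, 0, 0]'

```text
time_s: 42.62
position: [0.5275, 0.0925, 0.2044]
tool_rot: [[-1.0, -0.014, 0.007], [-0.014, 1.0, -0.0], [-0.007, -0.001, -1.0]]
ft_force: [1.2, 1.1, -0.7]
grip_width: 0.0653
gripper_force: 0.0
```

>>> jog_arm --hand '[0.065, 0.065, 0.065, 0.065, 0.065]' --pt "-0.033 0.048 0" --pt "-0.033 0.048 0" --pt "-0.03 0.047 0" --pt "0 0 0" --pt "0 0 0" --yaw '[0, 0, 0, 0, 0]'

```text
time_s: 43.25
position: [0.4302, 0.236, 0.2016]
tool_rot: [[-1.0, -0.018, 0.001], [-0.018, 1.0, -0.0], [-0.001, -0.0, -1.0]]
ft_force: [0.5, -0.2, 0.1]
grip_width: 0.0654
gripper_force: 0.0
```

Run:
```python
from h import *
o,im=snap("wrist","w9"); print(o["position"],o["time_s"],o["ft_force"])
for P in ([.4293,.237,.048],): core("wrist",im,np.array(P),o,.09); print(proj("wrist",P,o))
```

```text
[0.4302 0.236  0.2016] 43.25 [ 0.4631 -0.2394  0.128 ]
core [0.4286 0.2375 0.048 ] 1370 [48 47] [322.2759 222.0876]
(np.float64(321.55037839903844), np.float64(223.03070614555944))
```

>>> jog_arm --hand '[0.065, 0.065, 0.065, 0.065, 0.065]' --pt "-0.0006 0.001 -0.04" --pt "0 0 -0.05" --pt "0 0 -0.04" --pt "0 0 -0.02" --pt "0 0 -0.005" --yaw '[0, 0, 0, 0, 0]'

```text
time_s: 43.92
position: [0.4296, 0.2361, 0.045]
tool_rot: [[-1.0, -0.015, -0.002], [-0.015, 1.0, -0.001], [0.002, -0.001, -1.0]]
ft_force: [-0.0, -0.0, -1.0]
grip_width: 0.0649
gripper_force: 0.0
```

>>> jog_arm --hand '[0.06, 0.05, 0.035, 0.035, 0.035]' --pt "0 0 0" --pt "0 0 0" --pt "0 0 0" --pt "0 0 0" --pt "0 0 0" --yaw '[0, 0, 0, 0, 0]'

```text
time_s: 44.55
position: [0.4297, 0.2372, 0.0469]
tool_rot: [[-1.0, -0.017, 0.002], [-0.017, 1.0, 0.0], [-0.002, 0.0, -1.0]]
ft_force: [-0.1, -0.8, 6.6]
grip_width: 0.0368
gripper_force: 29.6
```

>>> jog_arm --hand '[0.035, 0.035, 0.035, 0.035, 0.035]' --pt "0 0 0" --pt "0 0 0.01" --pt "0 0 0.04" --pt "0 0 0.05" --pt "0 0 0.04" --yaw '[0, 0, 0, 0, 0]'

```text
time_s: 45.18
position: [0.4291, 0.2372, 0.1886]
tool_rot: [[-1.0, -0.017, 0.001], [-0.017, 1.0, 0.001], [-0.001, 0.0, -1.0]]
ft_force: [0.3, 0.9, -0.5]
grip_width: 0.0363
gripper_force: 30.6
```

Over to the left cup at (0.571, 0.163), a shift of +0.142 in x and −0.074 in y.

>>> jog_arm --hand '[0.035, 0.035, 0.035, 0.035, 0.035]' --pt "0.017 -0.009 0" --pt "0.038 -0.02 0" --pt "0.038 -0.02 0" --pt "0.035 -0.018 0" --pt "0.0135 -0.007 0" --yaw '[0, 0, 0, 0, 0]'

```text
time_s: 45.8
position: [0.572, 0.1617, 0.1847]
tool_rot: [[-1.0, -0.015, -0.002], [-0.015, 1.0, -0.0], [0.002, -0.0, -1.0]]
ft_force: [0.0, 1.0, -1.5]
grip_width: 0.037
gripper_force: 30.6
```

>>> jog_arm --hand '[0.035, 0.035, 0.035, 0.035, 0.035]' --pt "0 0 0" --pt "0 0 0" --pt "0 0 -0.02" --pt "0 0 -0.01" --pt "0 0 0" --yaw '[0, 0, 0, 0, 0]'

```text
time_s: 46.42
position: [0.5701, 0.1635, 0.1557]
tool_rot: [[-1.0, -0.018, -0.001], [-0.018, 1.0, -0.0], [0.001, -0.0, -1.0]]
ft_force: [0.3, -0.0, -0.6]
grip_width: 0.0368
gripper_force: 30.6
```

>>> jog_arm --hand '[0.035, 0.035, 0.035, 0.035, 0.035]' --pt "0.0005 0 -0.01" --pt "0 0 -0.01" --pt "0 0 -0.007" --pt "0 0 -0.003" --pt "0 0 0" --yaw '[0, 0, 0, 0, 0]'

```text
time_s: 47.05
position: [0.5713, 0.1631, 0.1259]
tool_rot: [[-1.0, -0.017, -0.0], [-0.017, 1.0, -0.0], [0.0, -0.0, -1.0]]
ft_force: [0.4, -0.1, -0.8]
grip_width: 0.0367
gripper_force: 30.6
```

>>> jog_arm --hand '[0.035, 0.035, 0.035, 0.035, 0.035]' --pt "0 0 -0.002" --pt "0 0 -0.001" --pt "0 0 -0.001" --pt "0 0 -0.001" --pt "0 0 0" --yaw '[0, 0, 0, 0, 0]'

```text
time_s: 47.68
position: [0.5713, 0.1632, 0.1212]
tool_rot: [[-1.0, -0.017, 0.0], [-0.017, 1.0, -0.0], [-0.0, -0.0, -1.0]]
ft_force: [-1.2, 0.0, 1.2]
grip_width: 0.037
gripper_force: 30.7
```

>>> jog_arm --hand '[0.035, 0.038, 0.045, 0.055, 0.055]' --pt "0 0 0" --pt "0 0 0" --pt "0 0 0" --pt "0 0 0" --pt "0 0 0" --yaw '[0, 0, 0, 0, 0]'

```text
time_s: 48.3
position: [0.5712, 0.1632, 0.121]
tool_rot: [[-1.0, -0.017, -0.0], [-0.017, 1.0, -0.0], [0.0, -0.0, -1.0]]
ft_force: [-0.5, -0.5, -0.8]
grip_width: 0.0552
gripper_force: 0.0
```

>>> jog_arm --hand '[0.06, 0.06, 0.06, 0.06, 0.06]' --pt "0 0 0.01" --pt "0 0 0.03" --pt "-0.01 0.01 0.04" --pt "-0.02 0.03 0.01" --pt "-0.02 0.03 0" --yaw '[0, 0, 0, 0, 0]'

```text
time_s: 48.92
position: [0.5211, 0.2339, 0.213]
tool_rot: [[-1.0, -0.017, 0.003], [-0.017, 1.0, 0.001], [-0.003, 0.001, -1.0]]
ft_force: [-0.1, -0.2, -1.5]
grip_width: 0.0598
gripper_force: 0.0
```

>>> jog_arm --hand '[0.05, 0.05, 0.05, 0.05, 0.05]' --pt "-0.007 0.03 0" --pt "0 0.025 0" --pt "0 0 0" --pt "0 0 0" --pt "0 0 0" --yaw '[0, 0, 0, 0, 0]'

```text
time_s: 49.55
position: [0.5144, 0.2873, 0.2112]
tool_rot: [[-1.0, -0.016, 0.0], [-0.016, 1.0, -0.0], [-0.0, -0.0, -1.0]]
ft_force: [-0.1, 0.8, 0.3]
grip_width: 0.0499
gripper_force: 0.0
```

Run:
```python
from h import *
o,im=snap("wrist","w10"); print(o["position"],o["time_s"],o["ft_force"],o["q"])
print(proj("wrist",[.5142,.2875,.1],o),proj("wrist",[.5751,.281,.085],o))
t,_=snap("top","t10"),0
```

```text
[0.5144 0.2873 0.2112] 49.55 [-0.1229  0.7679  0.2792] [ 17.6832  27.3242  71.4969  -0.0089  81.1793 -73.2407]
(np.float64(320.44780721470573), np.float64(244.33998110954434)) (np.float64(309.4245468654168), np.float64(321.84591203845747))
```

View pics/w10.png

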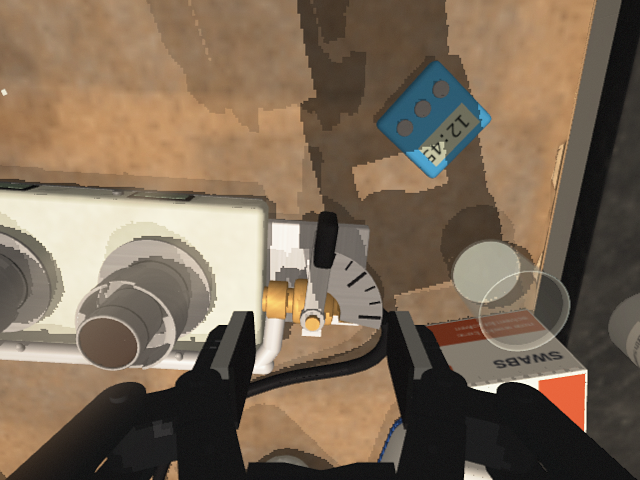

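The wrist view shows core 1 upright in the left cup at (108,342). The lever's grip top is at about (326,239), its hub bolt at (312,322), and the quadrant marks run from (349,264) to (370,317).

Run:
```python
from h import *
from scipy.optimize import least_squares
o=env.observe()
y=np.radians(181); 
def O(p,s): 
    R=np.array([[-1,s,0],[s,1,0],[0,0,-1.]]); return dict(position=np.array(p),tool_rot=R)
o2=O([.5666,.162,.2619],-.016); o3=O([.5518,.097,.2567],-.019)
hub=[("wrist",o,312,322),("wrist",o2,479,230),("wrist",o3,561,253),("top",None,228,208.7)]
f=lambda P:np.ravel([np.array(proj(n,P,q))-[u,v] for n,q,u,v in hub])
r=least_squares(f,[.575,.281,.085]); print("hub",r.x,r.fun)
for z in(.07,.08,.09,.1): print(z,ray("wrist",312,322,z,o),ray("wrist",479,230,z,o2),ray("top",228,208.7,z))
print("grip",ray("wrist",326,239,.1,o),ray("wrist",508,148,.1,o2),ray("wrist",601,171,.1,o3))
# mark ends
for u,v in [(349,264),(358,277),(366,288),(375,303),(369,317)]: print(ray("wrist",u,v,.06,o))
im=cv2.imread("pics/w10.png"); cv2.imwrite("pics/v.png",cv2.resize(im[200:350,250:410],None,fx=4.5,fy=4,interpolation=cv2.INTER_CUBIC))
```

```text
hub [0.5779 0.2829 0.0798] [ 0.0586 -0.3094 -1.2443  0.4089  0.8762 -0.1678 -1.0271 -0.2884]
0.07 [0.5837 0.2827 0.07  ] [0.5805 0.2877 0.07  ] [0.5793 0.2821 0.07  ]
0.08 [0.578  0.2828 0.08  ] [0.5775 0.2838 0.08  ] [0.577  0.2802 0.08  ]
0.09 [0.5723 0.283  0.09  ] [0.5745 0.2798 0.09  ] [0.5748 0.2784 0.09  ]
0.1 [0.5666 0.2831 0.1   ] [0.5714 0.2758 0.1   ] [0.5726 0.2765 0.1   ]
grip [0.5108 0.2909 0.1   ] [0.5136 0.2873 0.1   ] [0.5118 0.2848 0.1   ]
[0.5426 0.3083 0.06  ]
[0.5525 0.3152 0.06  ]
[0.561  0.3213 0.06  ]
[0.573  0.3285 0.06  ]
[0.5846 0.3248 0.06  ]
```

>>> jog_arm --hand '[0.05, 0.045, 0.04, 0.04, 0.04]' --pt "-0.001 0.001 -0.02" --pt "0 0 -0.03" --pt "0 0 -0.03" --pt "0 0 -0.025" --pt "0 0 -0.013" --yaw '[-0.05, -0.06, 0, 0, 0]'

```text
time_s: 50.28
position: [0.513, 0.2887, 0.0919]
tool_rot: [[-0.996, 0.093, -0.002], [0.093, 0.996, -0.0], [0.001, -0.001, -1.0]]
ft_force: [0.3, 0.3, -0.1]
grip_width: 0.0403
gripper_force: 0.0
```

>>> jog_arm --hand '[0.03, 0.02, 0.008, 0.008, 0.008]' --pt "0 0 0" --pt "0 0 0" --pt "0 0 0" --pt "0 0 0" --pt "0 0 0" --yaw '[0, 0, 0, 0, 0]' --grip_force 30

```text
time_s: 50.9
position: [0.5137, 0.289, 0.0941]
tool_rot: [[-0.996, 0.093, 0.002], [0.093, 0.996, 0.0], [-0.002, 0.0, -1.0]]
ft_force: [-1.2, -2.9, 6.8]
grip_width: 0.0114
gripper_force: 32.9
```

Run:
```python
from h import *
o=env.observe(); print(o["position"],o["ft_force"],o["wrist_torque"],o["grip_width"],o["gripper_force"],np.degrees(np.arctan2(o["tool_rot"][1,0],o["tool_rot"][0,0])))
```

```text
[0.5137 0.289  0.0941] [-1.1552 -2.9464  6.7969] [-0.444   0.1252 -0.2277] 0.011390820142395315 32.90552616119385 174.66281277907046
```

>>> jog_arm --hand '[0.008, 0.008, 0.008, 0.008, 0.008]' --pt "0.0009 0.0057 0" --pt "0.0014 0.0056 0" --pt "0.0019 0.0055 0" --pt "0.0024 0.0052 0" --pt "0 0 0" --yaw '[-0.091, -0.091, -0.091, -0.091, 0]'

```text
time_s: 51.52
position: [0.5203, 0.3113, 0.0941]
tool_rot: [[-0.897, 0.442, 0.002], [0.442, 0.897, 0.0], [-0.001, 0.001, -1.0]]
ft_force: [-1.3, -2.0, 7.1]
grip_width: 0.0115
gripper_force: 33.1
```

>>> jog_arm --hand '[0.008, 0.008, 0.008, 0.008, 0.008]' --pt "0.0029 0.005 0" --pt "0.0033 0.0048 0" --pt "0.0037 0.0044 0" --pt "0.004 0.004 0" --pt "0 0 0" --yaw '[-0.091, -0.091, -0.091, -0.089, 0]'

```text
time_s: 52.15
position: [0.5342, 0.3296, 0.0941]
tool_rot: [[-0.682, 0.731, 0.002], [0.731, 0.682, 0.0], [-0.001, 0.001, -1.0]]
ft_force: [-2.0, -1.8, 6.5]
grip_width: 0.0114
gripper_force: 32.8
```

Run:
```python
from h import *
o=env.observe(); p=o["position"]; print(p,o["ft_force"],o["wrist_torque"],o["grip_width"],o["gripper_force"],np.degrees(np.arctan2(o["tool_rot"][1,0],o["tool_rot"][0,0])))
d=p[:2]-[.577,.282]; print(np.hypot(*d),np.degrees(np.arctan2(d[1],d[0])))
```

```text
[0.5342 0.3296 0.0941] [-2.0283 -1.8373  6.532 ] [-0.3505  0.2196 -0.215 ] 0.011391791402396708 32.771117091178894 133.02924860533673
0.06402925844693155 131.9735619739459
```

>>> jog_arm --hand '[0.014, 0.022, 0.03, 0.035, 0.035]' --pt "0 0 0" --pt "0 0 0" --pt "0 0 0" --pt "0 0 0" --pt "0 0 0.01" --yaw '[0, 0, 0, 0, 0]'

```text
time_s: 52.78
position: [0.5334, 0.3292, 0.1028]
tool_rot: [[-0.683, 0.73, -0.001], [0.73, 0.683, -0.001], [0.001, -0.001, -1.0]]
ft_force: [-0.5, 0.3, -0.1]
grip_width: 0.0351
gripper_force: 0.0
```

>>> jog_arm --hand '[0.035, 0.035, 0.035, 0.035, 0.035]' --pt "0 0 0.03" --pt "0 0 0.04" --pt "0 0 0.04" --pt "0 -0.02 0.03" --pt "0 -0.04 0" --yaw '[0, 0, 0, 0, 0.15]'

```text
time_s: 53.4
position: [0.5342, 0.2697, 0.2463]
tool_rot: [[-0.788, 0.616, 0.006], [0.616, 0.788, 0.002], [-0.004, 0.005, -1.0]]
ft_force: [0.0, 0.3, -0.8]
grip_width: 0.0351
gripper_force: 0.0
```

>>> jog_arm --hand '[0.035, 0.035, 0.035, 0.035, 0.035]' --pt "0 -0.04 0" --pt "0 -0.04 0" --pt "0 0 0" --pt "0 0 0" --pt "0 0 0" --yaw '[0.18, 0.18, 0.18, 0.15, 0]'

```text
time_s: 54.02
position: [0.5337, 0.1893, 0.2437]
tool_rot: [[-1.0, -0.02, 0.001], [-0.02, 1.0, 0.0], [-0.001, 0.0, -1.0]]
ft_force: [0.9, -0.3, 0.2]
grip_width: 0.0354
gripper_force: 0.0
```

Run:
```python
from h import *
o,im=snap("wrist","w11"); print(o["position"],o["time_s"],o["ft_force"])
A=np.array([.577,.282]); 
print("axis",proj("wrist",[*A,.08],o),"grip",proj("wrist",[.5347,.3286,.1],o))
t=env.get_image("top")[:,:,::-1]; s=env.get_image("side")[:,:,::-1]
a=im[0:480,:]; a=cv2.resize(a,(480,360)); b=cv2.resize(t[165:300,190:490],(480,216),interpolation=cv2.INTER_CUBIC); 
c=cv2.resize(s[170:370,220:390],(306,360)); v=cv2.resize(im[220:420,400:640],(306,216)) 
cv2.imwrite("pics/fin.png",np.vstack([np.hstack([a,c]),np.hstack([b,v])]))
```

```text
[0.5337 0.1893 0.2437] 54.025 [ 0.868  -0.2685  0.2112]
axis (np.float64(442.72763196041933), np.float64(278.1588605034844)) grip (np.float64(527.1841945148385), np.float64(233.73874596864326))
```

View pics/fin.png

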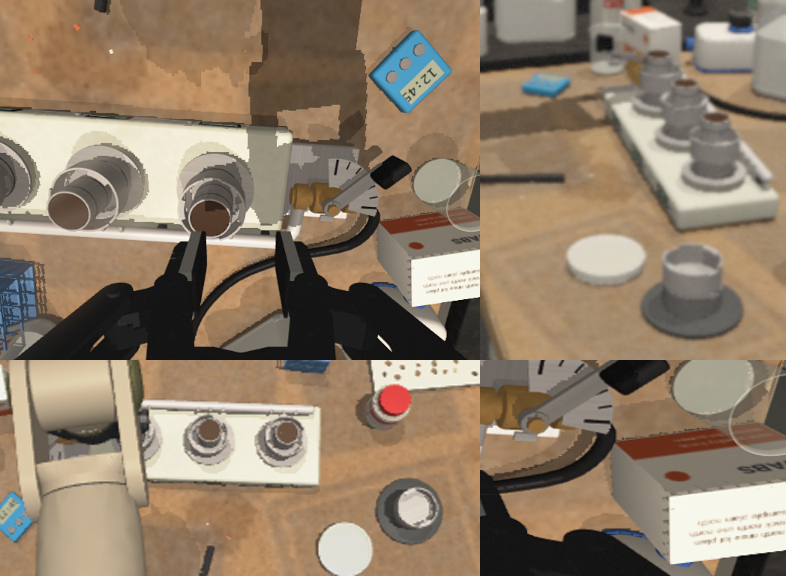

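The final composite shows all three cores upright in cups centred on their pans, and one cup nested in the stand. The timer, beaker, petri dish and pot are undisturbed. The lever grip at about (391,172) in the wrist panel lies where 45° predicts, and the measured quadrant marks agree.

```bash
python3 -c "
from rig import env
print(env.observe()['time_s'],env.close_job())"
```

```text
the job is handed in; nothing more can be done
54.175 None
```

I handed the job in at 54 s: all three cores stand upright in their own cups centred on the three pans, the fourth cup is still nested, and the valve lever is at about 45° (my estimate is good to about 2°).

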